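# Clear the tube rack off the weight case and put the check weight on the balance

## Robot

A 6-joint arm with a two-finger parallel gripper is mounted at the origin on the work surface. World frame = base frame: x ahead of the robot, y to its left, z up, the work surface at z = 0. Lengths are in m, angles in rad, forces in N, time in s.
With the tool pointing down it reaches from about 0.375 to 0.975 m from the base axis. Payload 3.8 kg.
Tool frame: the origin (TCP) lies at the very end of the fingers, on their centre line; the grasp point (between the pads) lies 19 mm behind it; z points along the fingers, y is the line along which they close (so a half turn about z gives the same grasp; the last joint's range is limited). The gripper opens to 85 mm and grips with 20 to 120 N. Pads are 22 mm wide; open, the fingers measure 114 mm over their backs; the gripper's body (76 mm by 85 mm) begins 54 mm behind the grasp point. The pads swing forward as they close: fully open they stand 13 mm farther back than shut.
Start: joints at [-1.225, 0.264, 1.604, -0, 1.274, -0.037], TCP at [0.252, -0.626, 0.198] pointing down, gripper open.
Joint ranges: [-2.63, 2.63], [-0.94, 2.18], [0.31, 2.57], [-1.31, 4.45], [0, 2.66], [-2.55, 2.55]. Speed limits (rad/s): [2.57, 2.57, 3.14, 3.14, 3.14, 3.14].

## Interface

Orientations are given as a rotation vector (axis times angle).
In Python, from workcell import monitor, viewer, job gives the robot as it stands. The module is installed in compiled form; this text tells all that it offers.
- The arm moves only by the tool step_arm, never from a script. Its argument "series" is one flat list of numbers, 4 for each row, row after row: the shift along the tool's x, y, z in m, then the turn about the tool's z in rad. A call has 1 to 8 rows; each row is the pose to reach, as a shift and turn from the pose commanded when the call began, along the tool's axes at that moment; what a row does not reach only later rows make up. A row lasts 1/8 s, in which the tool goes at most 62.5 mm and 10.7 degrees, less where a joint would pass 70% of its speed; a pose out of reach is approached as far as the arm can. A call with a gripper value outside its range is refused whole. "gripper" is the opening, from 0 (shut) to 1 (fully open), set as the call begins (left out, the last holds). The fingers move at their own pace and stop on an object; "newtons" is the grip in N (left out, the last holds). Time passes only in rows, so rows that repeat a pose let the fingers close. It gives the time, the measured TCP pose, the force, the opening and the grip force at its end, in the units of the state.
- monitor.read_state(): the state, without advancing time (a new reading comes with each control period).
- viewer.read_camera(name): name is "scene" or "top" or "wrist"; returns a dict with "image" (480x640x3 uint8, red, green, blue), "intrinsics" (3x3 intrinsics, pixels), "T" (4x4, takes a point from camera to world coordinates); the wrist camera has in their place "hand_eye" (4x4, takes a point from camera to tool coordinates, whose origin is the TCP and whose axes are the flange's). Camera axes: x right, y up, looking along -z (the intrinsics and any distortion apply to the point x, -y, -z); pixel columns grow to the right and rows downward; lengths in m; the calibration is good to about 2 mm. The wrist camera is an equidistant fisheye: a pixel r from the principal point sees the ray r / f radians off the axis. A picture is of the moment at which its call begins: read the wrist's pose just before it. There is no depth.
- job.finish_job(): hands the job in; it is judged then, once.
Trained networks look in a picture, given as the dict that the camera call returned (one of the last four; its "shot" number tells which), for a name from the list of things; names that differ only in an ending like _2 or _b are one class to them, and where a whole thing is asked for, a point or a joint stands for the part that bears it (a point fixed in the world has none). Each returns a list of dicts, best first, with "score" (0 to 1); they miss things now and then, are a little off and sometimes report something else, mostly with a low value. They report only what shows in the picture. A call takes as long as a camera call. They do not tell look-alikes from the thing itself.
- viewer.boxes_of(picture, label): "extent" ([centre column, centre row, width, height] in pixels, round what is visible of it).
- viewer.spot_point(picture, label): "point" ([column, row] in pixels: a listed point, or the origin of a listed thing).
The state is a dict: "time": time; "q": joint angles; "joint_vel": joint speeds; "joint_torque": joint torques, N m; "tool_pos": TCP position; "tcp_rot": TCP orientation; "wrist_force": force on the tool from outside, world axes, zero at the start; "torque": the same for the moment, N m; "width": opening from 0.0 (shut) to 1.0 (fully open); "grip_force": force on a finger pad.
Only numpy, scipy, OpenCV 4.12 (cv2) and the standard library are available. Lean on these libraries where they do the work, as an engineer would, in place of code of your own. Each camera call takes 0.05 s, during which the arm holds its last target. There are 200 camera calls.

## Task

For the morning balance check: lift the tube rack off the weight case and stand it on the green mat, then swing the case's lid fully up and leave it open. Find the one steel check weight that stands somewhere in the channel inside, lift it out and set it gently down on the balance's pan, and let go. Keep the rack upright and leave the bottle, the dishes and the copper pot alone.

Things in the scene. Friction and masses are not known exactly. Their poses are not given: they have to be found in the camera images.
- case: opaque black case, fixed to the bench, outside 162 (x) x 222 (y) x 85 (z) mm, walls and floor 5 mm, closed by a blue hinged lid; origin: centre of its underside, z up, x towards the hinge side. Inside, on the floor, two black rails (8 mm high, 8 thick, 205 long) run along y and leave a channel 47 mm wide centred on x = 0, for the check weight
- channel_mid (a point): middle of the case's inner floor, axes as the case. One dark steel weight stands upright in the channel, place not reported: centre at y -50 to +50 mm, x within 2 mm of 0. 500 g, body 40 mm across and 45 high, above it a neck 18 across and a head 24 across, 62 mm high in all. Loose: pushed low down (under 25 mm) with some 3 to 5 N it slides, higher up it may tip
- lid (a joint): angle of the lid in rad: 0 shut, 1.57 upright, 1.9 the stop; the stiff hinge stays where it is left and needs under 5 N at the knob. Blue plate 162 x 222 x 8 mm, hinged along the upper edge of the case's +x wall: the near (-x) edge swings up and away from the robot. Fully up means upright, give or take 10 degrees, or beyond
- lid_handle (a point): grip point of the black knob on the lid: 35 mm above the lid's top face, 30 mm from its near edge, in the middle of its width; round head 28 mm across, from 27 to 43 mm above the lid, stem 12 mm across. Lid shut: this point is 128.5 mm above the bench; lid up: the knob is on the lid's far side
- lid_hinge (a point): point on the lid's hinge axis in the middle of its width; the axis is the case's y axis direction, 85.5 mm above the bench
- rack_grip (a point): centre of the blue grip bar of the tube rack that stands on the lid's far half; bar 12 (x) x 70 (y) x 14 (z) mm, its centre 100 mm above the rack's foot; z up, y along the bar. Rack: blue foot 60 (x) x 110 (y) mm with clear plates and two rows of capped white tubes fixed in it, tube tops 72 mm above the foot; about 0.3 kg. At first its foot is 93.5 mm above the bench
- mat: green square mat, 180 x 180 x 4 mm, fixed; origin: centre of its underside
- balance: white laboratory balance, fixed, 200 x 160 x 50 mm, with a round steel pan on top; origin on its underside, 20 mm to -x of the middle of its body; the pan's axis lies 30 mm to +x of the origin
- pan_top (a point): centre of the pan's upper face; pan 110 mm in diameter, 5 mm thick, its face 70 mm above the bench when empty
- pan (a joint): how far the pan has sunk, in m: 0 empty, stop at 0.008; spring of 1200 N/m, so that the check weight alone sinks it about 4 mm
- bottle_mid (a point): amber bottle 56 mm in diameter, 120 high, half-way up; a bystander
- dishes_mid (a point): stack of three culture dishes, 90 mm in diameter, 45 high, half-way up; a bystander
- pot_mid (a point): copper pot 48 mm in diameter, 45 high, half-way up; a bystander
Things that resemble listed ones, but are neither listed nor needed, are in the scene too. Leave any pink look-alike of the part that bears rack_grip alone.

How it is judged:
By the outcome, as a careful person would: the job done as asked, in the order asked, and still so for the second after the job is handed in, with the robot touching nothing.
It also fails if it takes over 72 s, if anything falls off the work surface, if the arm or the gripper's body presses on something with over 40 N, if the wrist force passes 120 N, or if a joint passes its speed limit or range.

## Working session

There is one attempt and no reset: what is moved stays moved. The work goes in short steps, Python scripts to look and compute and a tool call to move; the robot and the scene stay as the last step left them, time stands still between calls to the robot, and variables do not carry over. Pictures are saved under pics/ and viewed, at most 10 in all, crops included, and the job is handed in when it is done.

Besides the shell and the picture viewer there is one more tool, called after "Request:" in YAML: its name, and indented under it one key for each argument. step_arm: Moves the arm, as the interface text tells. Its arguments: {"type":"object","properties":{"series":{"type":"array"},"gripper":{"type":"number"},"newtons":{"type":"number"}},"required":["series"]}

```bash
mkdir -p pics; cat > h.py <<'E'
import numpy as np, cv2
from scipy.spatial.transform import Rotation as R
from workcell import monitor, viewer, job
def shot(n):
    s=monitor.read_state(); p=viewer.read_camera(n); p['state']=s; p['cam']=n; return p
def save(p,f): cv2.imwrite('pics/'+f,p['image'][:,:,::-1])
def ray(p,px):
    K=p['intrinsics']; x=(px[0]-K[0][2])/K[0][0]; y=(px[1]-K[1][2])/K[1][1]
    if p['cam']=='wrist':
        r=np.hypot(x,y); d=np.array([x/r*np.sin(r),-y/r*np.sin(r),-np.cos(r)]) if r>0 else np.array([0,0,-1.])
        s=p['state']; T=np.eye(4); T[:3,:3]=R.from_rotvec(s['tcp_rot']).as_matrix(); T[:3,3]=s['tool_pos']; T=T@np.array(p['hand_eye'])
    else:
        d=np.array([x,-y,-1.]); T=np.array(p['T'])
    return T[:3,3], T[:3,:3]@d
def atz(p,px,z):
    o,d=ray(p,px); return o+d*(z-o[2])/d[2]
def toolshift(s,w):
    return R.from_rotvec(s['tcp_rot']).inv().apply(np.array(w)-s['tool_pos'])
E
python3 - <<'E'
from h import *
np.set_printoptions(precision=3,suppress=True)
Z={'case':0,'lid_handle':.1285,'lid_hinge':.0855,'rack_grip':.1935,'mat':0,'balance':0,'pan_top':.07,'bottle_mid':.06,'dishes_mid':.0225,'pot_mid':.0225}
for n in('scene','top'):
    p=shot(n); save(p,n+'0.png'); print(n,{k:np.array(p[k]).round(3).tolist() for k in p if k in('intrinsics','T')},[k for k in p])
    for l,z in Z.items():
        for r in viewer.spot_point(p,l)[:3]: print(l,round(r['score'],2),np.array(r['point']).round(),atz(p,r['point'],z))
p=shot('wrist');print(p['hand_eye'],p['intrinsics']); s=p['state'];print(s['tool_pos'],s['tcp_rot'],s['time'])
print(R.from_rotvec(s['tcp_rot']).as_matrix())
E
```

```text
scene {'intrinsics': [[497.471, 0.0, 319.914], [0.0, 497.471, 235.631], [0.0, 0.0, 1.0]], 'T': [[-0.325, -0.824, 0.464, 1.013], [0.946, -0.279, 0.166, 0.158], [-0.007, 0.492, 0.87, 0.908], [0.0, 0.0, 0.0, 1.0]]} ['image', 'intrinsics', 'T', 'shot', 'state', 'cam']
case 0.6 [323. 251.] [0.562 0.003 0.   ]
lid_handle 0.96 [328. 198.] [ 0.516 -0.002  0.129]
lid_handle 0.5 [448. 333.] [0.703 0.264 0.129]
lid_hinge 0.86 [314. 270.] [0.646 0.015 0.086]
lid_hinge 0.46 [322. 254.] [0.61  0.017 0.086]
rack_grip 0.96 [337. 356.] [0.815 0.112 0.194]
rack_grip 0.92 [366. 153.] [0.442 0.046 0.194]
rack_grip 0.61 [336. 229.] [0.612 0.044 0.194]
mat 0.8 [191. 167.] [ 0.455 -0.35   0.   ]
balance 0.92 [478. 244.] [0.442 0.303 0.   ]
pan_top 0.94 [479. 238.] [0.475 0.29  0.07 ]
bottle_mid 0.61 [165. 255.] [ 0.697 -0.271  0.06 ]
dishes_mid 0.95 [450. 334.] [0.661 0.283 0.022]
pot_mid 0.96 [282. 304.] [ 0.705 -0.03   0.022]
top {'intrinsics': [[542.35, 0.0, 315.909], [0.0, 542.35, 240.031], [0.0, 0.0, 1.0]], 'T': [[-0.016, 0.999, -0.037, 0.515], [-1.0, -0.017, -0.012, -0.004], [-0.012, 0.037, 0.999, 1.
[... 312 characters left out ...]
_grip 0.84 [306. 320.] [0.386 0.033 0.194]
rack_grip 0.69 [276. 144.] [0.771 0.094 0.194]
mat 0.78 [459. 277.] [ 0.466 -0.347  0.   ]
balance 0.83 [203. 289.] [0.447 0.299 0.   ]
pan_top 0.97 [198. 279.] [0.476 0.295 0.07 ]
bottle_mid 0.69 [430. 180.] [ 0.706 -0.267  0.06 ]
dishes_mid 0.86 [205. 204.] [0.662 0.288 0.022]
pot_mid 0.85 [329. 184.] [ 0.705 -0.024  0.022]
[[ 0.     0.959  0.284  0.072]
 [ 1.    -0.    -0.001 -0.001]
 [-0.001  0.284 -0.959 -0.175]
 [ 0.     0.     0.     1.   ]] [[371.648   0.    318.928]
 [  0.    371.648 234.759]
 [  0.      0.      1.   ]]
[ 0.252 -0.626  0.199] [ 3.084  0.598 -0.   ] 1.1
[[ 0.928  0.374  0.   ]
 [ 0.374 -0.928 -0.   ]
 [-0.     0.    -1.   ]]
```

View images.

View pics/scene0.png

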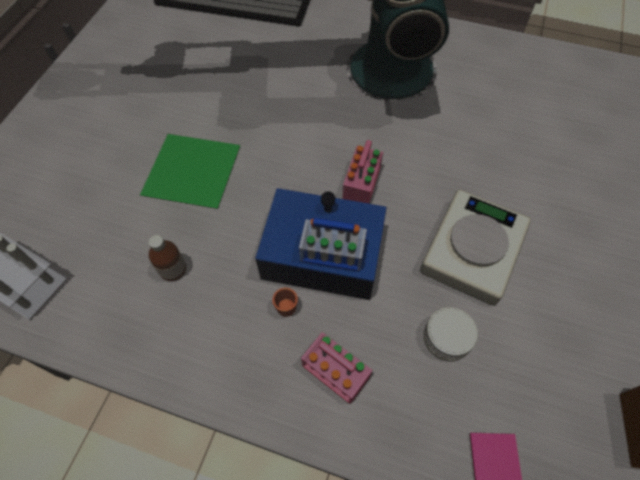

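View pics/top0.png

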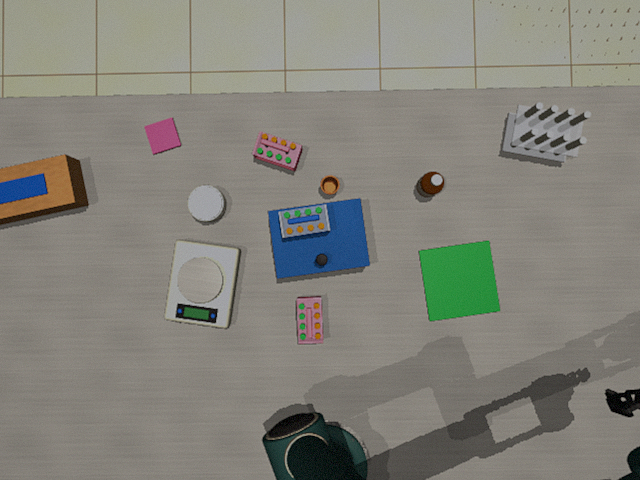

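The scene picture shows three rack-like things: the blue-footed rack on the blue lid (scene 336,229; top 302,220), a pink one nearer the robot (366,153) and a pink one farther away (337,356). By the description I want the blue one on the lid. Next I'll take yaws by colour and make one close crop.

```bash
python3 - <<'E'
from h import *
np.set_printoptions(precision=3,suppress=True)
p=shot('top'); q=shot('scene'); hsv=cv2.cvtColor(p['image'],cv2.COLOR_RGB2HSV)
def rect(m,z,name):
    c=max(cv2.findContours(m,0,2)[0],key=cv2.contourArea)
    w=np.array([atz(p,x[0],z)[:2] for x in c]).astype(np.float32)*1000
    r=cv2.minAreaRect(w); print(name,r); return c
H=hsv[...,0];S=hsv[...,1];V=hsv[...,2]
rect(((H>45)&(H<75)&(S>150)).astype(np.uint8),.004,'mat')
m=((H>105)&(H<125)&(S>120)).astype(np.uint8); m[:, :230]=0
m2=cv2.morphologyEx(m,cv2.MORPH_CLOSE,np.ones((25,25)));rect(m2,.0935,'lid')
b=m.copy(); b[:]=0; b[212:228,284:322]=m[212:228,284:322]; rect(b,.2,'bar')
w=((S<60)&(V>120)).astype(np.uint8);w[:]=w; w2=np.zeros_like(w);w2[195:245,270:335]=((~(m>0))[195:245,270:335]);
c=np.hstack([cv2.resize(p['image'][190:290,255:385],(400,308),interpolation=cv2.INTER_CUBIC),cv2.resize(q['image'][180:280,250:380],(400,308),interpolation=cv2.INTER_CUBIC)])
cv2.imwrite('pics/crop1.png',c[:,:,::-1])
E
```

```text
mat ((458.5107116699219, -346.01806640625), (177.35406494140625, 177.2095184326172), 7.197259902954102)
lid ((567.6658935546875, 4.700309753417969), (160.6818084716797, 220.67431640625), 6.875891208648682)
bar ((605.271240234375, 36.36703872680664), (12.390097618103027, 66.91962432861328), 7.782200336456299)
```

View pics/crop1.png

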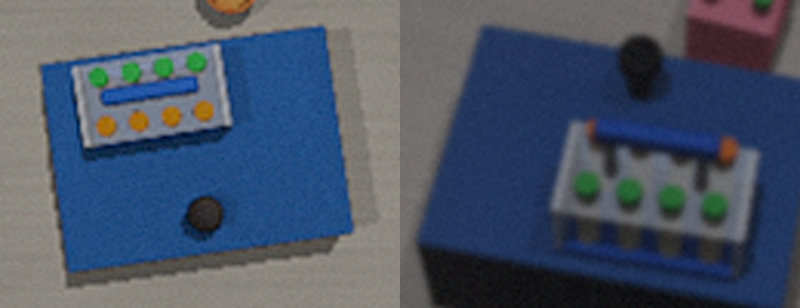

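The crop confirms the choice: blue bar and foot, on the lid's far half (bar at crop px 150,90), with the black knob at 205,213. I'll move above the bar.

Request:
step_arm:
  series: [0.044, -0.037, -0.02, -0.1, 0.088, -0.074, -0.04, -0.2, 0.132, -0.111, -0.061, -0.3, 0.176, -0.148, -0.061, -0.4, 0.22, -0.185, -0.061, -0.5, 0.264, -0.222, -0.061, -0.6, 0.308, -0.259, -0.061, -0.7, 0.352, -0.296, -0.061, -0.8]
  gripper: 1

```text
time: 2.25
tool_pos: [0.4688, -0.2184, 0.2599]
tcp_rot: [2.605, 1.755, 0.001]
wrist_force: [1.0, 0.2, -1.0]
width: 1.002
grip_force: 0.0
```

```bash
cat >> h.py <<'E'
def go(w,yaw=None):
    s=monitor.read_state(); t=toolshift(s,w); M=R.from_rotvec(s['tcp_rot']).as_matrix(); y=np.degrees(np.arctan2(M[1,0],M[0,0]))
    print('t',round(s['time'],2),'pos',np.round(s['tool_pos'],4),'yawx',round(y,2),'shift',np.round(t,4),'turn',None if yaw is None else round(-np.radians(yaw-y),4),'F',np.round(s['wrist_force'],1),'w',s['width'],'z axis',M[:,2].round(3))
E
python3 -c "
from h import *
go([.605,.037,.26],97.5)"
```

```text
t 2.25 pos [ 0.4688 -0.2184  0.2599] yawx 67.95 shift [ 2.879e-01  3.030e-02 -1.000e-04] turn -0.5158 F [ 1.   0.2 -1. ] w 1.0016401733091103 z axis [ 0.001 -0.    -1.   ]
```

Request:
step_arm:
  series: [0.058, 0.006, 0, -0.1, 0.116, 0.012, 0, -0.2, 0.174, 0.018, 0, -0.3, 0.232, 0.024, 0, -0.4, 0.288, 0.03, 0, -0.516, 0.288, 0.03, 0, -0.516]

```text
time: 3.0
tool_pos: [0.6059, 0.0387, 0.2591]
tcp_rot: [-2.068, -2.364, -0.001]
wrist_force: [-0.1, 0.2, 0.2]
width: 1.002
grip_force: 0.0
```

```bash
python3 - <<'E'
from h import *
p=shot('wrist'); save(p,'w1.png')
for l,z in(('rack_grip',.1935),('lid_handle',.1285)):
    for r in viewer.spot_point(p,l)[:3]: print(l,r['score'],r['point'],atz(p,r['point'],z).round(4))
hsv=cv2.cvtColor(p['image'],cv2.COLOR_RGB2HSV)
go([.605,.037,.1745],97.5)
E
```

```text
rack_grip 0.89 [95.6, 188.1] [0.4358 0.0536 0.1935]
rack_grip 0.8 [511.4, 170.4] [0.7349 0.1055 0.1935]
t 3.15 pos [0.6044 0.0347 0.2593] yawx 97.31 shift [0.0023 0.001  0.0848] turn -0.0033 F [ 0.3 -0.5 -0.3] w 0.9998055490241555 z axis [-0.001 -0.001 -1.   ]
```

View pics/w1.png

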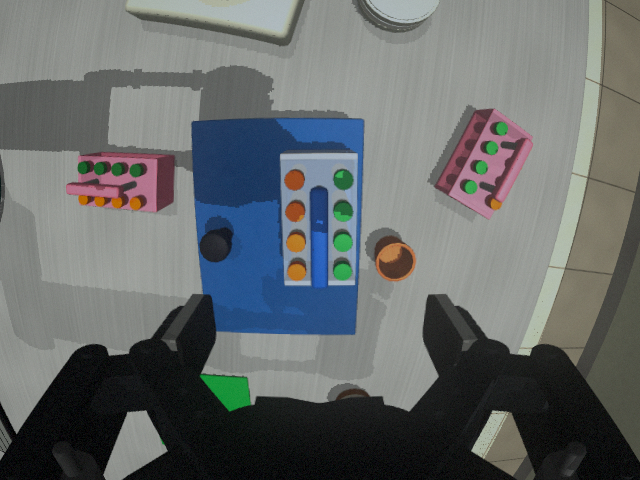

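The bar runs from (319,187) to (319,287) in the wrist picture, aligned with the fingers. The knob is at (215,245).

```bash
python3 - <<'E'
from h import *
p=shot('wrist')
a=atz(p,(319,187),.2005);b=atz(p,(319.5,287),.2005);print(a,b,(a+b)/2,np.linalg.norm(a-b))
k=atz(p,(215,245),.1365);print('knob',k)
go([*((a+b)/2)[:2],.1745],97.5)
E
```

```text
[0.59977247 0.06915687 0.2005    ] [6.08970053e-01 4.48973948e-04 2.00500000e-01] [0.60437126 0.03480292 0.2005    ] 0.06932078327349707
knob [ 0.51786081 -0.00185705  0.1365    ]
t 3.2 pos [0.6044 0.0342 0.2595] yawx 97.26 shift [0.0006 0.0001 0.085 ] turn -0.0042 F [-0.5 -0.3 -0.5] w 0.9990739275467645 z axis [-0. -0. -1.]
```

Request:
step_arm:
  series: [0.0, 0, 0.04, 0, 0, 0, 0.075, 0, 0, 0, 0.085, 0, 0, 0, 0.085, 0]

```text
time: 3.7
tool_pos: [0.6043, 0.0342, 0.1744]
tcp_rot: [-2.076, -2.357, 0.001]
wrist_force: [-0.1, -0.7, 0.1]
width: 0.997
grip_force: 0.0
```

Request:
step_arm:
  series: [0, 0, 0, 0, 0, 0, 0, 0, 0, 0, 0, 0, 0, 0, 0, 0, 0, 0, 0, 0, 0, 0, 0, 0]
  gripper: 0
  newtons: 50

```text
time: 4.45
tool_pos: [0.6048, 0.0352, 0.1744]
tcp_rot: [-2.075, -2.359, 0.0]
wrist_force: [0.3, -0.1, 0.2]
width: 0.001
grip_force: 0.0
```

```bash
python3 - <<'E'
from h import *
p=shot('wrist'); q=shot('scene'); t=shot('top')
f=lambda a,w,h:cv2.resize(a,(w,h),interpolation=cv2.INTER_CUBIC)
c=np.hstack([f(p['image'],400,300),f(q['image'][150:290,230:410],400,300)])
cv2.imwrite('pics/c2.png',c[:,:,::-1]);go([.6044,.0348,.1745],97.5)
E
```

```text
t 4.6 pos [0.6048 0.0352 0.1744] yawx 97.34 shift [-0.0003 -0.0004 -0.0001] turn -0.0029 F [-0.5 -0.  -0.4] w 0.00518597805290122 z axis [-0.  0. -1.]
```

View pics/c2.png

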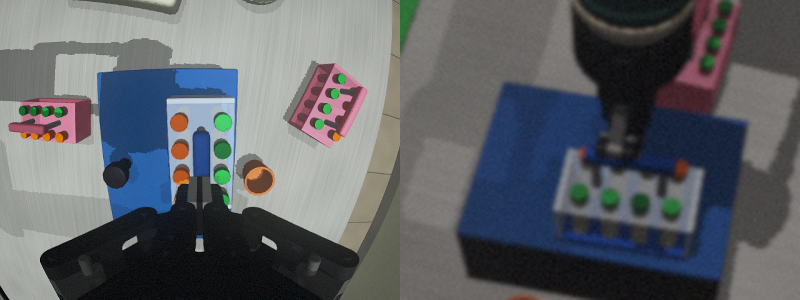

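```bash
python3 - <<'E'
from h import *
p=shot('wrist'); q=shot('scene')
f=lambda a,w,h:cv2.resize(a,(w,h),interpolation=cv2.INTER_CUBIC)
g=lambda a:np.clip(a.astype(float)*1.8,0,255).astype(np.uint8)
c=np.hstack([f(g(p['image'][190:430,250:390]),350,600),f(g(q['image'][150:270,290:380]),450,600)])
cv2.imwrite('pics/c3.png',c[:,:,::-1]);s=monitor.read_state();print(s['width'],s['grip_force'],s['time'])
E
```

```text
0.00017727323191916617 0.0 4.7
```

View pics/c3.png

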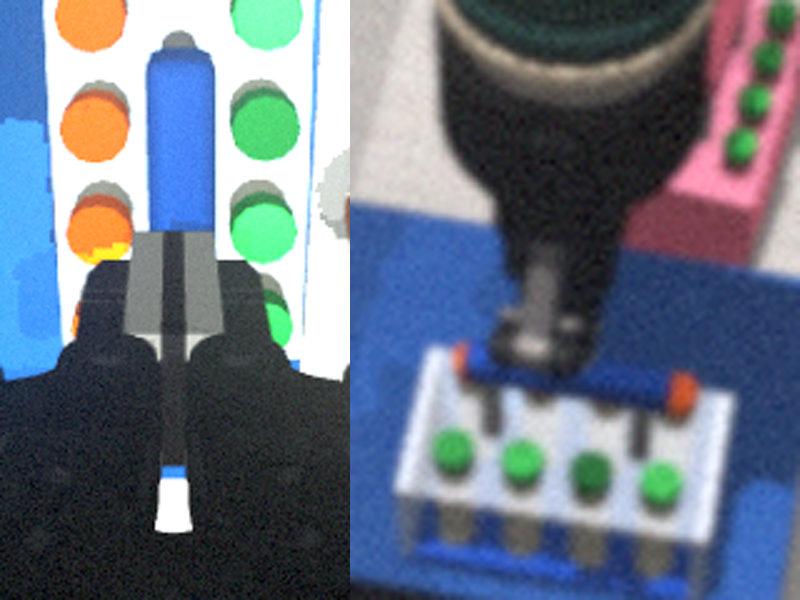

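The brightened crop shows the pads shut just above the bar: they hide its top at crop rows 232 to 335, and the bar and tubes are undisturbed. So the real fingertips sit roughly 30 mm higher than the reported TCP. I'll reopen, go 30 mm lower and grip again.

Request:
step_arm:
  series: [0, 0, 0, 0, 0, 0, 0, 0, 0, 0, 0, 0, 0, 0, 0, 0, 0, 0, 0.015, 0, 0, 0, 0.03, 0, 0, 0, 0.03, 0]
  gripper: 1

```text
time: 5.58
tool_pos: [0.6027, 0.0351, 0.1415]
tcp_rot: [-2.072, -2.356, 0.005]
wrist_force: [-0.7, -0.4, -0.1]
width: 0.998
grip_force: 0.0
```

Request:
step_arm:
  series: [0, 0, 0, 0, 0, 0, 0, 0, 0, 0, 0, 0, 0, 0, 0, 0, 0, 0, 0, 0, 0, 0, 0, 0]
  gripper: 0
  newtons: 40

```text
time: 6.32
tool_pos: [0.6052, 0.0351, 0.1448]
tcp_rot: [2.074, 2.358, 0.001]
wrist_force: [1.0, -0.8, 1.4]
width: 0.135
grip_force: 42.4
```

Request:
step_arm:
  series: [0, 0, -0.02, 0, 0, 0, -0.045, 0, 0, 0, -0.065, 0, -0.04, -0.02, -0.07, 0, -0.08, -0.042, -0.07, 0, -0.125, -0.067, -0.07, 0, -0.17, -0.092, -0.07, 0, -0.215, -0.116, -0.07, 0]

```text
time: 7.32
tool_pos: [0.5165, -0.1943, 0.2154]
tcp_rot: [2.074, 2.359, 0.0]
wrist_force: [0.3, -0.6, -1.5]
width: 0.127
grip_force: 41.9
```

```bash
python3 -c "
from h import *
go([.4585,-.346,.06],97.3)"
```

```text
t 7.33 pos [ 0.5165 -0.1943  0.2154] yawx 97.35 shift [-0.143  -0.077   0.1554] turn 0.0008 F [ 0.3 -0.6 -1.5] w 0.1274022023501024 z axis [ 0.001 -0.    -1.   ]
```

Request:
step_arm:
  series: [-0.045, -0.024, 0, 0, -0.09, -0.048, 0, 0, -0.13, -0.07, 0.0, 0, -0.143, -0.077, 0.04, 0, -0.143, -0.077, 0.085, 0, -0.143, -0.077, 0.125, 0, -0.143, -0.077, 0.15, 0, -0.143, -0.077, 0.15, 0]

```text
time: 8.32
tool_pos: [0.4572, -0.343, 0.0624]
tcp_rot: [-2.071, -2.355, 0.0]
wrist_force: [0.0, 1.1, -2.3]
width: 0.129
grip_force: 41.9
```

```bash
python3 - <<'E'
from h import *
go([.4585,-.346,.0553],97.3)
q=shot('scene'); t=shot('top')
f=lambda a,w,h:cv2.resize(a,(w,h),interpolation=cv2.INTER_CUBIC)
c=np.hstack([f(q['image'][100:250,110:290],400,333),f(t['image'][200:350,380:560],400,333)])
cv2.imwrite('pics/c4.png',c[:,:,::-1])
for l in range(1): print([ (r['score'],r['point'],atz(q,r['point'],.11)) for r in viewer.spot_point(q,'rack_grip')])
E
```

```text
t 8.32 pos [ 0.4572 -0.343   0.0624] yawx 97.33 shift [-0.0031  0.001   0.0071] turn 0.0005 F [ 0.   1.1 -2.3] w 0.12892218888687246 z axis [-0.004  0.004 -1.   ]
[(0.77, [362.2, 154.6], array([0.38212845, 0.02650101, 0.11      ])), (0.75, [337.7, 357.4], array([0.79299193, 0.10724201, 0.11      ])), (0.63, [183.9, 137.0], array([ 0.45595079, -0.33791495,  0.11      ]))]
```

View pics/c4.png

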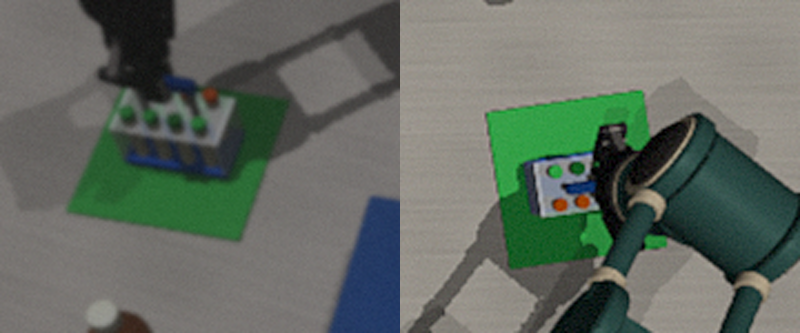

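The rack is upright over the middle of the mat (scene crop 175,150; top crop 580,185). I'll lower it the last few millimetres.

Request:
step_arm:
  series: [0, 0, 0.003, 0, 0, 0, 0.005, 0, 0, 0, 0.006, 0, 0, 0, 0.0065, 0, 0, 0, 0.007, 0, 0, 0, 0.007, 0]

```text
time: 9.22
tool_pos: [0.4591, -0.3445, 0.0574]
tcp_rot: [-2.075, -2.359, 0.0]
wrist_force: [0.1, 1.1, -2.2]
width: 0.131
grip_force: 41.9
```

Request:
step_arm:
  series: [0, 0, 0.001, 0, 0, 0, 0.002, 0, 0, 0, 0.002, 0]

```text
time: 9.6
tool_pos: [0.4592, -0.3446, 0.0557]
tcp_rot: [2.075, 2.359, 0.0]
wrist_force: [-0.0, 1.3, -1.2]
width: 0.132
grip_force: 42.1
```

Request:
step_arm:
  series: [0, 0, 0.001, 0, 0, 0, 0.002, 0, 0, 0, 0.002, 0]

```text
time: 9.98
tool_pos: [0.4599, -0.3444, 0.0554]
tcp_rot: [2.074, 2.358, 0.001]
wrist_force: [-0.6, 4.3, 8.1]
width: 0.129
grip_force: 43.5
```

Request:
step_arm:
  series: [0, 0, -0.001, 0, 0, 0, -0.001, 0, 0, 0, -0.001, 0, 0, 0, -0.001, 0, 0, 0, -0.001, 0, 0, 0, -0.03, 0, 0, 0, -0.08, 0, 0, 0, -0.14, 0]
  gripper: 1

```text
time: 10.98
tool_pos: [0.4581, -0.3438, 0.1933]
tcp_rot: [-2.073, -2.356, 0.0]
wrist_force: [0.9, -0.2, -0.2]
width: 0.998
grip_force: 0.0
```

```bash
python3 - <<'E'
from h import *
q=shot('scene')
print([ (r['score'],r['point'],atz(q,r['point'],.104)) for r in viewer.spot_point(q,'rack_grip')])
for th in (0,): go([.518,0,.22],7-180)
go([.518,0,.22],7)
E
```

```text
[(0.8, [364.8, 153.7], array([0.37345211, 0.02988076, 0.104     ])), (0.55, [334.5, 357.6], array([0.79333094, 0.10202438, 0.104     ]))]
t 11.07 pos [ 0.4634 -0.3481  0.2024] yawx 97.33 shift [ 0.338   0.0988 -0.0203] turn 4.7182 F [ 0.8 -0.3  0.1] w 0.9988408390162868 z axis [ 0.011 -0.009 -1.   ]
t 11.07 pos [ 0.4634 -0.3481  0.2024] yawx 97.33 shift [ 0.338   0.0988 -0.0203] turn 1.5766 F [ 0.8 -0.3  0.1] w 0.9988408390162868 z axis [ 0.011 -0.009 -1.   ]
```

Request:
step_arm:
  series: [0.042, 0.012, -0.01, 0.18, 0.085, 0.025, -0.02, 0.36, 0.127, 0.037, -0.02, 0.54, 0.17, 0.05, -0.02, 0.72, 0.212, 0.062, -0.02, 0.9, 0.255, 0.075, -0.02, 1.08, 0.297, 0.087, -0.02, 1.26, 0.338, 0.098, -0.02, 1.44]

```text
time: 12.08
tool_pos: [0.5131, 0.0046, 0.2131]
tcp_rot: [3.116, 0.396, 0.0]
wrist_force: [0.2, -0.0, 0.1]
width: 1.001
grip_force: 0.0
```

```bash
python3 - <<'E'
from h import *
p=shot('wrist'); save(p,'w2.png')
for r in viewer.spot_point(p,'lid_handle')[:3]: print(r['score'],r['point'],atz(p,r['point'],.1285).round(4))
go([.517,-.0015,.16],6.95)
E
```

```text
0.7 [327.7, 224.5] [ 5.173e-01 -5.000e-04  1.285e-01]
t 12.18 pos [0.5132 0.0067 0.2131] yawx 14.88 shift [0.0015 0.0089 0.0531] turn 0.1384 F [-0.8 -1.2 -0.5] w 1.0017733488192413 z axis [-0.     0.002 -1.   ]
```

Request:
step_arm:
  series: [0.0015, 0.008, 0.03, 0.138, 0.0015, 0.008, 0.08, 0.138, 0.0015, 0.008, 0.115, 0.138, 0.0015, 0.008, 0.134, 0.138, 0.0015, 0.008, 0.134, 0.138]

```text
time: 12.8
tool_pos: [0.5144, -0.0047, 0.0772]
tcp_rot: [-3.135, -0.191, 0.008]
wrist_force: [-0.5, -0.4, 0.5]
width: 1.001
grip_force: 0.0
```

Request:
step_arm:
  series: [0, 0, 0, 0, 0, 0, 0, 0, 0, 0, 0, 0, 0, 0, 0, 0, 0, 0, 0, 0]
  gripper: 0
  newtons: 30

```text
time: 13.42
tool_pos: [0.5172, -0.0013, 0.0812]
tcp_rot: [-3.131, -0.188, -0.003]
wrist_force: [-3.0, 9.9, 6.4]
width: 0.312
grip_force: 29.4
```

```bash
python3 - <<'E'
from h import *
go([.517,-.0015,.079],6.95)
E
```

```text
t 13.43 pos [ 0.5172 -0.0013  0.0812] yawx 6.87 shift [-0.0002  0.0002  0.0022] turn -0.0014 F [-3.   9.9  6.4] w 0.31168702938430015 z axis [ 0.001  0.005 -1.   ]
```

Request:
step_arm:
  series: [0.005, 0, -0.013, 0, 0.011, 0, -0.025, 0, 0.019, 0, -0.037, 0, 0.027, 0, -0.048, 0, 0.037, 0, -0.058, 0]

```text
time: 14.05
tool_pos: [0.5509, 0.0029, 0.1368]
tcp_rot: [-3.131, -0.189, 0.008]
wrist_force: [-3.8, 7.2, -1.7]
width: 0.31
grip_force: 30.0
```

Request:
step_arm:
  series: [0.0105, 0, -0.009, 0, 0.022, 0, -0.017, 0, 0.034, 0, -0.0235, 0, 0.047, 0, -0.029, 0, 0.06, 0, -0.033, 0, 0.0735, 0, -0.036, 0, 0.0875, 0, -0.0375, 0, 0.101, 0, -0.0375, 0]

```text
time: 15.05
tool_pos: [0.6535, 0.0156, 0.1766]
tcp_rot: [-3.131, -0.19, 0.0]
wrist_force: [-3.4, 7.4, 4.1]
width: 0.311
grip_force: 30.9
```

Request:
step_arm:
  series: [0.014, 0, 0.0013, 0, 0.0275, 0, 0.004, 0, 0.041, 0, 0.008, 0, 0.0535, 0, 0.0135, 0, 0.0535, 0, 0.0135, 0]

```text
time: 15.68
tool_pos: [0.709, 0.0224, 0.1634]
tcp_rot: [-3.131, -0.191, -0.007]
wrist_force: [1.6, 8.3, 4.2]
width: 0.31
grip_force: 31.2
```

```bash
python3 - <<'E'
from h import *
go([.517,-.0015,.079],6.95)
q=shot('scene'); t=shot('top'); w=shot('wrist')
f=lambda a,w,h:cv2.resize(a,(w,h),interpolation=cv2.INTER_CUBIC)
c=np.hstack([f(q['image'][110:310,170:430],400,300),f(w['image'],400,300)])
cv2.imwrite('pics/c5.png',c[:,:,::-1])
E
```

```text
t 15.68 pos [0.709  0.0224 0.1634] yawx 6.97 shift [-0.1939  0.0008  0.0835] turn 0.0003 F [1.6 8.3 4.2] w 0.3098696629306318 z axis [ 0.004  0.005 -1.   ]
```

View pics/c5.png

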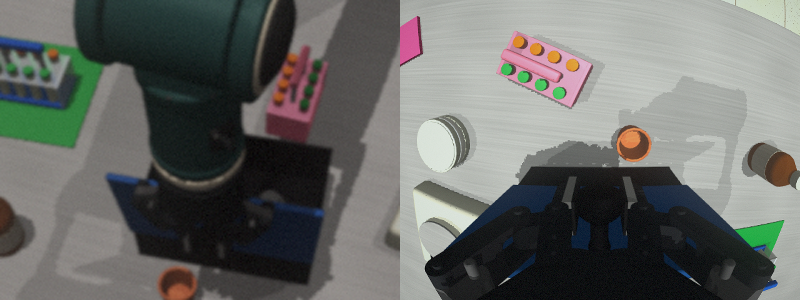

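The lid stands upright with the knob on its far side (scene crop 215,210), and the rack is on the mat. I'll release, rise and go back over the case.

Request:
step_arm:
  series: [0, 0, 0, 0, 0, 0, 0, 0, 0, 0, 0, 0, 0, 0, 0, 0, 0, 0, -0.02, 0, 0, 0, -0.06, 0, 0, 0, -0.1, 0, 0, 0, -0.12, 0]
  gripper: 1

```text
time: 16.82
tool_pos: [0.7083, 0.0188, 0.2866]
tcp_rot: [3.135, 0.189, 0.01]
wrist_force: [-0.3, 0.0, -0.1]
width: 0.999
grip_force: 0.0
```

Request:
step_arm:
  series: [-0.02, 0, 0, -0.18, -0.05, 0, 0, -0.36, -0.08, 0, 0, -0.54, -0.11, 0, 0, -0.72, -0.142, 0, 0, -0.9, -0.142, 0, 0, -1.08, -0.142, 0, 0, -1.26, -0.142, 0, 0, -1.44]

```text
time: 17.82
tool_pos: [0.5654, 0.0018, 0.2816]
tcp_rot: [-2.226, -2.217, 0.0]
wrist_force: [-0.4, 0.1, -0.2]
width: 1.003
grip_force: 0.0
```

```bash
python3 - <<'E'
from h import *
w=shot('wrist')
im=w['image']; g=np.clip(255*(im/255.)**.45,0,255).astype(np.uint8)
cv2.imwrite('pics/c6.png',g[:,:,::-1])
go([.5677,.0047,.28],97)
for l in('channel_mid',):
  for r in viewer.spot_point(w,l)[:3]: print(l,r['score'],r['point'],atz(w,r['point'],.005))
E
```

```text
t 17.88 pos [0.5654 0.0017 0.2816] yawx 90.06 shift [0.003  0.0023 0.0016] turn -0.1211 F [ 0.7 -0.3  0.1] w 0.9977141310174448 z axis [-0. -0. -1.]
channel_mid 0.88 [322.5, 185.0] [0.56927436 0.00410001 0.005     ]
```

View pics/c6.png

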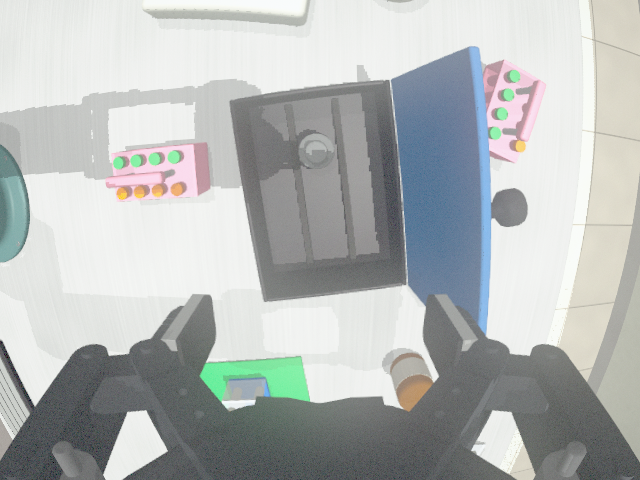

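The weight is in the channel: body circle at about (317,148), head at about (317,151).

```bash
python3 - <<'E'
from h import *
w=shot('wrist')
g=cv2.cvtColor(np.clip(255*(w['image']/255.)**.45,0,255).astype(np.uint8),cv2.COLOR_RGB2GRAY)[110:190,275:360]
G=cv2.resize(g,None,fx=4,fy=4,interpolation=cv2.INTER_CUBIC)
for a,b in((28,60),(60,100)):
    c=cv2.HoughCircles(G,cv2.HOUGH_GRADIENT,1,20,param1=60,param2=15,minRadius=a,maxRadius=b)
    if c is not None:
        for x,y,r in c[0][:3]: print((x/4+275,y/4+110,r/4))
T=np.radians(6.95); c0=np.array([.5677,.0047])
for px,z in(((317,151),.067),((317,148),.05)):
    q=atz(w,px,z); d=q[:2]-c0; print(q,'case xy',d@[np.cos(T),np.sin(T)],d@[-np.sin(T),np.cos(T)])
go([*q[:2],.28],97)
E
```

```text
(np.float32(315.375), np.float32(151.625), np.float32(10.325))
(np.float32(315.875), np.float32(151.875), np.float32(18.375))
(np.float32(320.125), np.float32(155.625), np.float32(23.975))
(np.float32(311.125), np.float32(150.125), np.float32(20.6))
[0.56348384 0.04988663 0.067     ] case xy 0.0012825433250153782 0.04536477455907075
[0.56339671 0.05212538 0.05      ] case xy 0.0014669453677244957 0.047597617519312116
t 17.98 pos [0.5656 0.0018 0.2815] yawx 89.25 shift [ 0.0503 -0.0028  0.0015] turn -0.1352 F [ 0.2 -0.4 -0. ] w 0.9990496934647689 z axis [-0.  0. -1.]
```

Request:
step_arm:
  series: [0.025, -0.0015, 0, -0.065, 0.0487, -0.003, 0.03, -0.13, 0.0487, -0.003, 0.09, -0.13, 0.0487, -0.003, 0.14, -0.13, 0.0487, -0.003, 0.17, -0.13, 0.0487, -0.003, 0.17, -0.13]

```text
time: 18.73
tool_pos: [0.5603, 0.0504, 0.1082]
tcp_rot: [-2.084, -2.344, 0.008]
wrist_force: [-0.5, 0.3, 1.2]
width: 0.997
grip_force: 0.0
```

```bash
python3 - <<'E'
from h import *
for i in range(2):
    w=shot('wrist'); go([.563,.0505,-.016],96.95)
g=cv2.cvtColor(np.clip(255*(w['image']/255.)**.45,0,255).astype(np.uint8),cv2.COLOR_RGB2GRAY)
cv2.imwrite('pics/w7.png',g)
c=cv2.HoughCircles(g[100:400,230:410],cv2.HOUGH_GRADIENT,1,20,param1=60,param2=20,minRadius=14,maxRadius=60)
if c is not None:
  for x,y,r in c[0][:4]: print(x+230,y+100,r,atz(w,(x+230,y+100),.067))
E
```

```text
t 18.77 pos [0.5624 0.0505 0.1107] yawx 96.76 shift [-1.000e-04  9.000e-04  1.267e-01] turn -0.0033 F [ 0.4 -0.2  0.9] w 1.001164162286704 z axis [-0.003 -0.    -1.   ]
t 18.82 pos [0.5639 0.0505 0.1124] yawx 96.78 shift [ 1.000e-04 -1.000e-03  1.284e-01] turn -0.0029 F [ 0.9 -0.8 -0.3] w 1.0019788572978265 z axis [ 0.001  0.    -1.   ]
318.5 234.5 32.2 [0.56091289 0.05815482 0.067     ]
362.5 356.5 42.7 [ 0.60269658 -0.02807323  0.067     ]
319.5 190.5 53.9 [0.55827934 0.08540363 0.067     ]
340.5 353.5 56.1 [ 0.58665351 -0.02699774  0.067     ]
```

View pics/w7.png

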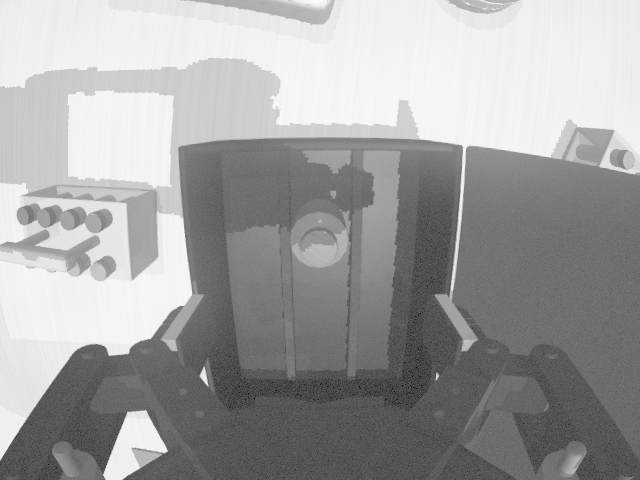

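The weight's head is at (319,247), which gives y = 0.0505 and matches the plan. Going down.

Request:
step_arm:
  series: [0, 0, 0.04, 0, 0, 0, 0.08, 0, 0, 0, 0.105, 0, 0, 0, 0.118, 0, 0, 0, 0.126, 0, 0, 0, 0.126, 0]

```text
time: 19.58
tool_pos: [0.5641, 0.0506, -0.0137]
tcp_rot: [2.084, 2.35, 0.001]
wrist_force: [0.7, -0.3, -0.3]
width: 1.003
grip_force: 0.0
```

Request:
step_arm:
  series: [0, 0, 0, 0, 0, 0, 0, 0, 0, 0, 0, 0, 0, 0, 0, 0, 0, 0, 0, 0, 0, 0, 0, 0]
  gripper: 0
  newtons: 60

```text
time: 20.32
tool_pos: [0.5636, 0.0505, -0.0135]
tcp_rot: [2.084, 2.35, 0.001]
wrist_force: [-2.5, -0.6, 5.1]
width: 0.447
grip_force: 60.2
```

Request:
step_arm:
  series: [0, 0, -0.01, 0, 0, 0, -0.03, 0, 0, 0, -0.065, 0, 0, 0, -0.1, 0, 0, 0, -0.13, 0, 0, 0, -0.15, 0, 0, 0, -0.15, 0]

```text
time: 21.2
tool_pos: [0.5644, 0.0506, 0.1371]
tcp_rot: [2.083, 2.349, 0.004]
wrist_force: [-0.3, -0.1, -4.7]
width: 0.45
grip_force: 61.3
```

```bash
python3 - <<'E'
from h import *
q=shot('scene');t=shot('top')
for p in(q,t):
  r=viewer.boxes_of(p,'pan_top')[0]; print('box',r['score'],atz(p,r['extent'][:2],.07)); r=viewer.spot_point(p,'pan_top')[0]; print(r['score'],atz(p,r['point'],.07))
go([.4755,.2925,.1365],96.95)
E
```

```text
box 0.57 [0.47529374 0.29184659 0.07      ]
0.86 [0.47873391 0.2926439  0.07      ]
box 0.93 [0.47335615 0.29409671 0.07      ]
0.7 [0.47580126 0.29696934 0.07      ]
t 21.5 pos [0.562  0.0504 0.1337] yawx 96.87 shift [ 0.2507 -0.0569 -0.0026] turn -0.0013 F [-0.8 -0.1 -5.4] w 0.4491138925633313 z axis [-0.003 -0.    -1.   ]
```

Request:
step_arm:
  series: [0.03, -0.007, 0, 0, 0.075, -0.017, 0, 0, 0.12, -0.027, 0, 0, 0.165, -0.037, 0, 0, 0.21, -0.048, 0, 0, 0.24, -0.055, 0, 0, 0.2515, -0.057, 0, 0, 0.2515, -0.057, 0, 0]

```text
time: 22.5
tool_pos: [0.4762, 0.2935, 0.1348]
tcp_rot: [2.083, 2.352, -0.002]
wrist_force: [-0.1, -1.3, -5.6]
width: 0.452
grip_force: 61.2
```

Request:
step_arm:
  series: [0, 0, 0.02, 0, 0, 0, 0.045, 0, 0, 0, 0.065, 0, 0, 0, 0.075, 0, 0, 0, 0.08, 0, 0, 0, 0.08, 0, 0, 0, 0.08, 0]

```text
time: 23.38
tool_pos: [0.4774, 0.2937, 0.0565]
tcp_rot: [2.084, 2.35, 0.003]
wrist_force: [-0.2, 0.2, -4.5]
width: 0.449
grip_force: 61.2
```

```bash
python3 - <<'E'
from h import *
go([.4755,.2935,.053],96.95)
go([.4755,.2935,.053],96.95)
E
```

```text
t 23.38 pos [0.4774 0.2937 0.0565] yawx 96.87 shift [-0.     -0.0019  0.0035] turn -0.0014 F [-0.2  0.2 -4.5] w 0.44936307862258246 z axis [ 0.002  0.001 -1.   ]
t 23.38 pos [0.4774 0.2937 0.0565] yawx 96.87 shift [-0.     -0.0019  0.0035] turn -0.0014 F [-0.2  0.2 -4.5] w 0.44936307862258246 z axis [ 0.002  0.001 -1.   ]
```

Request:
step_arm:
  series: [0, 0, 0.001, 0, 0, 0, 0.002, 0, 0, 0, 0.003, 0, 0, 0, 0.004, 0, 0, 0, 0.005, 0, 0, 0, 0.005, 0]

```text
time: 24.12
tool_pos: [0.4765, 0.2934, 0.0505]
tcp_rot: [-2.084, -2.351, 0.0]
wrist_force: [-0.1, 0.3, -2.8]
width: 0.454
grip_force: 61.3
```

Request:
step_arm:
  series: [0, 0, 0.001, 0, 0, 0, 0.002, 0, 0, 0, 0.002, 0]

```text
time: 24.5
tool_pos: [0.4766, 0.2935, 0.0487]
tcp_rot: [-2.084, -2.351, -0.0]
wrist_force: [-1.2, -0.4, -1.1]
width: 0.452
grip_force: 61.4
```

Request:
step_arm:
  series: [0, 0, 0.001, 0, 0, 0, 0.001, 0]

```text
time: 24.75
tool_pos: [0.4766, 0.2935, 0.0477]
tcp_rot: [2.084, 2.351, 0.0]
wrist_force: [-2.1, -0.8, 0.3]
width: 0.451
grip_force: 61.5
```

Request:
step_arm:
  series: [0, 0, 0, 0, 0, 0, 0, 0, 0, 0, 0, 0, 0, 0, 0, 0, 0, 0, 0, 0, 0, 0, -0.02, 0, 0, 0, -0.06, 0, 0, 0, -0.11, 0]
  gripper: 1

```text
time: 25.75
tool_pos: [0.4755, 0.2928, 0.1572]
tcp_rot: [-2.084, -2.35, 0.005]
wrist_force: [0.3, -0.1, 0.4]
width: 1.0
grip_force: 0.0
```

Request:
step_arm:
  series: [0, 0, -0.03, 0, -0.05, 0.01, -0.05, 0, -0.1, 0.02, -0.06, 0, -0.15, 0.02, -0.06, 0, -0.15, 0.02, -0.06, 0]

```text
time: 26.38
tool_pos: [0.5148, 0.144, 0.2177]
tcp_rot: [2.089, 2.345, -0.0]
wrist_force: [0.6, 0.9, 0.4]
width: 0.995
grip_force: 0.0
```

```bash
python3 - <<'E'
from h import *
q=shot('scene');t=shot('top');w=shot('wrist')
for p in(q,t,w):
  for l,z in (('channel_mid',.03),('rack_grip',.104),('lid_handle',.2),('pan_top',.066),('pot_mid',.0225),('bottle_mid',.06),('dishes_mid',.0225)):
    print(p['cam'],l,[(round(r['score'],2),np.round(r['point']),atz(p,r['point'],z).round(3)[:2]) for r in viewer.spot_point(p,l)[:3]])
# weight on pan: dark blob within pan in top
p=t; g=cv2.cvtColor(p['image'],cv2.COLOR_RGB2GRAY)
m=((g<90)).astype(np.uint8); m[:250]=0;m[305:]=0;m[:,:172]=0;m[:,228:]=0
n,_,st,ce=cv2.connectedComponentsWithStats(m)
for i in range(1,n):
  if st[i,4]>30: print('dark',st[i],ce[i],atz(p,ce[i],.1))
print(g[255:305:5,172:228:5])
go([0.4,0.2,.3],97)
E
```

```text
scene channel_mid []
scene rack_grip [(0.83, array([363., 156.]), array([0.381, 0.028])), (0.75, array([183., 143.]), array([ 0.466, -0.336])), (0.65, array([336., 358.]), array([0.794, 0.105]))]
scene lid_handle [(0.61, array([303., 267.]), array([0.698, 0.018]))]
scene pan_top [(0.79, array([481., 238.]), array([0.469, 0.295]))]
scene pot_mid [(0.58, array([282., 306.]), array([ 0.709, -0.029]))]
scene bottle_mid [(0.95, array([166., 257.]), array([ 0.7  , -0.268])), (0.71, array([322., 254.]), array([0.598, 0.013]))]
scene dishes_mid [(0.71, array([449., 333.]), array([0.659, 0.282]))]
top channel_mid [(0.73, array([317., 239.]), array([0.568, 0.008]))]
top rack_grip [(0.76, array([309., 324.]), array([0.368, 0.03 ])), (0.75, array([276., 143.]), array([0.793, 0.1  ])), (0.72, array([466., 282.]), array([ 0.46 , -0.337]))]
top lid_handle [(0.64, array([306., 171.]), array([0.709, 0.027]))]
top pan_top []
top pot_mid [(0.6, array([328., 188.]), array([ 0.694, -0.022]))]
top bottle_mid [(0.61, array([429., 184.]), array([ 0.695, -0.267]))]
top dishes_mid []
wrist channel_mid [(0.86,
[... 470 characters left out ...]
3] [0.49253301 0.28478842 0.1       ]
[[ 62  66  13  67  63  59  66  73  64  77  73  84]
 [ 64  66  14  67  68  68  70  76  78  82  80  80]
 [ 68  74  33  74  77  74  79  79  80  74  77  73]
 [ 59  82  48  78  77  74  70  72  70  68  64  67]
 [ 86  68  70  59  66  64  67  65  67  63  59  60]
 [ 38  67  66  20  63  64  58  60  58  57  54  51]
 [193  55  62  38  57  54  48  51  52  55  46  44]
 [180 120  56  51  24  50  44  38  36  33  26 109]
 [181 183  38  48  32  29  26 137 109  82 128 132]
 [180 180 141 180 165  98 167 169 121 125 129 130]]
t 27.57 pos [0.5144 0.1468 0.2175] yawx 96.87 shift [ 0.0665 -0.1072 -0.0825] turn -0.0023 F [ 0.1 -0.2 -0.5] w 1.0058221741831495 z axis [ 0.  0. -1.]
```

```bash
python3 - <<'E'
from h import *
for n,z in(('scene',.1),('wrist',.128)):
  p=shot(n); im=p['image'].astype(int); g=im.mean(2)
  # project pan centre
  from scipy.optimize import minimize
  f=lambda u:np.sum((atz(p,u,z)[:2]-[.4755,.2935])**2)*1e4
  u=minimize(f,[479,238] if n=='scene' else [300,150],method='Nelder-Mead').x; print(n,u)
  r,c=int(u[1]),int(u[0]); k=4 if n=='scene' else 5
  print(g[max(r-9*k,0):r+10*k:k,max(c-9*k,0):c+10*k:k].astype(int))
E
```

```text
scene [484.73168442 231.42788453]
[[123 119  85  95  97 140 126 127 126 126 129 126 130 128 127 128 128 128
  132]
 [120  91  92  98  96  62  20  45 101 131 129 129 132 125 130 128 129 127
  127]
 [ 83  79  92  95  94  27  55  23  48  37  83 127 126 130 129 130 128 125
  127]
 [ 59  90  95  93  70  21  17  42  53  59  49  45  51 102 131 125 129 132
  132]
 [ 79  97  94  96  94  88  63  25  34  49  52  55  54  50  36  73 124 127
  128]
 [ 91  94  95  95  94  92  97 133  99  28  30  44  52  54  52  12  22  79
  153]
 [ 96  96  98  84  73  73 119 128 115  88  60  43  23  37  30  39  60 129
  161]
 [ 94  96  96  93  73  88 126  83  43  52  50  58 127  97  30   9  31 156
  158]
 [137 109 131 125 126 122 114  39  27  43  51  49 115 131 158 130 124 154
  160]
 [154 126 133 132 131 117  49  42  44  23  25  43 105 130 144 160 159 157
  158]
 [146 127 130 131 111  99  19  21  42  53  52  50 123 130 126 160 161 160
  157]
 [139 127 130 128 110  82  21  19  21  21  21  93 131 129 127 151 162 162
  154]
 [140 104 133 129 109 104  23  20  24  17  38 125 132 129 129 149 160 159
  144]
 [150  92 130
[... 1023 characters left out ...]
 101 102 104 104 104 107  97 101 168 206 206
  209]
 [192 192 197 196 200  95  91  78 104 105 103 106  75  96 101 169 205 208
  218]
 [196 198 193 197 201  94  95  90  68  61  65  68  99 107 104 162 210 210
  214]
 [198 205 195 196 205 134  96  98  93  96  96 101 100 111  67 188 210 214
  209]
 [197 196 195 198 205 183  82  97 100  98 108 111 101  67  68 190 216 221
  213]
 [199 196 195 203 206 207 211  66  61  63  68  67  65  69 152 191 216 221
  215]
 [203 198 197 207 203 209 205 182  72  64  64  66  63 195 192 193 220 221
  219]
 [134 148 200 209 210 208 212 187 190 194 195 191 198 201 199 199 225 221
  220]
 [132 130 136 138 171 210 214 206 194 195 199 201 200 203 205 223 225 221
  222]]
```

The pixel values show the weight standing upright in the middle of the pan, with the rack on the mat and the lid up. I'll hand the job in.

```bash
python3 -c "
from h import *
print(job.finish_job())"
```

```text
the job is handed in; nothing more can be done
None
```

The job is handed in: the rack is upright on the green mat, the lid is left open, and the check weight stands on the balance pan, released; it took about 28 s, and the bottle, dishes and copper pot were not touched.

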